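# Draw the guarded clamp bolt with the swarf hook

## Task

Take the swarf hook from its blue mat, reach it through the window of the blue pedal clamp's finger guard and draw the red stud of the bolt towards the window, gently, until the bolt stands fully against its stop, so that the clamp's jaw is lifted off the pedal. Keep the gripper off the clamp, do not strain the stop, and lay the hook back lengthways on its mat, leaving the other things on the bench where they are.

Things in the scene. Friction and masses are not known exactly. Their poses are not given: they have to be found in the camera images.
- hook: Swarf hook: wooden handle 120 (x) x 22 (y) x 30 (z) mm, with an 8 mm steel rod leaving the middle of its front end along +x; about 0.2 kg, loose. Origin: centre of the handle's underside, which lies on the mat; x along the rod, z up as it lies. The rod's centre line is 15 mm above the underside, straight to x = 200 mm, then bent sideways to +y (see hook_bend)
- hook_grip (a point): Place to grip the hook, near its centre of mass: in the handle, 25 mm ahead of its middle, 15 mm above its underside (20 mm above the bench as it lies). Grip firmly (60 to 80 N) across the 22 mm sides
- hook_bend (a point): Corner of the hook on the rod's centre line: x = 200, y = 0 mm of the hook, 175 mm ahead of hook_grip. From here the bar goes to x = 194, y = 26 mm, where it ends. With its 4 mm radius the hook takes up y = -4 to +30 mm and reaches x = 204 mm
- mat: Fixed blue mat, 220 (x) x 110 (y) x 5 mm thick. The hook lies on it lengthways, handle about over its middle, rod reaching beyond its +x end. Origin: centre of its underside, on the bench
- clamp: Fixed pedal clamp, blue, with a finger guard in front; x points into the guard. Origin on the bench near the stud. Guard: empty tunnel, floor 20 and roof of 4 yellow bars 95 mm above the bench, clear sides, 128 mm wide inside (y = -64 to +64), closed behind by the blue body at x = 55 mm. Outside 142 mm wide, 103 mm high; rear body with pedal and clamp arm: to x = 165 mm, 230 high
- window (a point): Middle of the guard's open front (yellow frame 8 mm thick), 70 mm in front of the clamp's origin, 55 mm above the bench. Clear opening: 126 mm wide (y), from 20 to 92 mm above the bench
- stud (a point): Red upright stud of the bolt, 12 mm thick, 30 to 82 mm above the bench, mid-width in the guard; point on its axis 55 mm up. Slides along the clamp's x only. Starts 32 to 86 mm behind the window; a hard stop waits 24 to 52 mm nearer the window, its place differs each time: feel for it. Drags with 7 to 11 N, stays where left. At the stop the pull climbs: 13 to 15 N is home; over 18 N bends it
- jaw_flag (a point): Middle of the green disc (20 mm wide, 8 mm thick) on a rod fixed to the jaw, over the left (+y) half of the guard. The bolt lifts jaw and flag by a fifth of its own travel: the flag stands 147 mm above the bench when the bolt is fully in, 157.4 mm when it is at its stop
- pedal_a: Loose green bicycle pedal, about 88 x 88 x 28 mm. Origin: centre of its underside. Not to be disturbed
- pedal_b: Loose black bicycle pedal, about 88 x 88 x 28 mm. Origin: centre of its underside. Not to be disturbed
- spray_can: Loose spray can, 64 mm wide, 190 mm high. Origin: centre of its underside. Not to be disturbed
- jar: Loose jar with a red cap, 60 mm wide, 75 mm high. Origin: centre of its underside. Not to be disturbed
- screwdriver: Loose green-handled screwdriver lying along its x. Origin: centre of its underside. Not to be disturbed
- marker_a: Loose paint marker, white with an orange cap, 140 x 15 x 15 mm, long side along x. Origin: centre of its underside. Not to be disturbed
- marker_b: Loose paint marker, white with a green cap, 140 x 15 x 15 mm, long side along x. Origin: centre of its underside. Not to be disturbed
Things that resemble listed ones, but are neither listed nor needed, are in the scene too. Several things look just like the mat: the one meant starts farthest from the robot's base.

How it is judged:
By the outcome, as a careful person would: the job done as asked, in the order asked, and still so for the second after the job is handed in, with the robot touching nothing.
It also fails if it takes over 64 s, if anything falls off the work surface, if the arm or the gripper's body presses on something with over 40 N, if the wrist force passes 120 N, or if a joint passes its speed limit or range.

## Robot

A 6-joint arm with a two-finger parallel gripper is mounted at the origin on the work surface. World frame = base frame: x ahead of the robot, y to its left, z up, the work surface at z = 0. Lengths are in mm, angles in rad, forces in N, time in s.
With the tool pointing down it reaches from about 400 to 925 mm from the base axis. Payload 12.5 kg.
Tool frame: the origin (TCP) lies at the very end of the fingers, on their centre line; the grasp point (between the pads) lies 19 mm behind it; z points along the fingers, y is the line along which they close (so a half turn about z gives the same grasp; the last joint's range is limited). The gripper opens to 95 mm and grips with 3 to 60 N. Pads are 20 mm wide; open, the fingers measure 119 mm over their backs; the gripper's body (75 mm by 180 mm) begins 59 mm behind the grasp point.
Start: joints at [-1.454, 0.491, 1.559, -0, 1.092, -0.106], TCP at [138.123, -609.565, 214.661] pointing down, gripper open.
Joint ranges: [-3.1, 3.1], [-0.84, 2.19], [0.05, 2.79], [-1.13, 4.28], [0.06, 2.93], [-2.69, 2.69]. Speed limits (rad/s): [2.22, 2.22, 2.79, 3.14, 3.14, 3.14].

## Interface

Orientations are given as [roll, pitch, yaw] about the fixed x, y, z axes, in that order (R = Rz(yaw) Ry(pitch) Rx(roll)).
In Python, from cell import state, imaging, env, spot_in, mark_of gives the robot as it stands. The module is installed in compiled form; this text tells all that it offers.
- The arm moves only by the tool step_arm, never from a script. Its argument "increments" is a list of rows, each an object with "slide": the shift along the tool's x, y, z in m, a list of three; "roll": the turn about the tool's z in rad. A call has 1 to 5 rows; each row is the pose to reach, as a shift and turn from the pose commanded when the call began, along the tool's axes at that moment; what a row does not reach only later rows make up. A row lasts 1/8 s, in which the tool goes at most 62.5 mm and 10.7 degrees, less where a joint would pass 70% of its speed; a pose out of reach is approached as far as the arm can. A call with a gripper value outside its range is refused whole. "fingers" is the opening, from 0 (shut) to 1 (fully open), set as the call begins (left out, the last holds). The fingers move at their own pace and stop on an object; the grip force is fixed at half the most. Time passes only in rows, so rows that repeat a pose let the fingers close. It gives the time, the measured TCP pose, the force, the opening and the grip force at its end, in the units of the state.
- state(): the state, without advancing time (a new reading comes with each control period).
- imaging.read_camera(name): name is "side" or "top" or "wrist"; returns a dict with "color" (480x640x3 uint8, red, green, blue), "z_map" (480x640 float32, mm along the optical axis (not along the pixel's ray), 0 where there is no reading), "intrinsics" (3x3 intrinsics, pixels), "camera_from_world" (4x4, takes a point from world to camera coordinates). Camera axes: x right, y up, looking along -z (the intrinsics and any distortion apply to the point x, -y, -z); pixel columns grow to the right and rows downward; lengths in mm; the calibration is good to about 2 mm. A picture is of the moment at which its call begins.
- env.job_done(): hands the job in; it is judged then, once.
Trained networks look in the newest picture that a camera, given by its name, has taken for a name from the list of things; names that differ only in an ending like _2 or _b are one class to them, and where a whole thing is asked for, a point or a joint stands for the part that bears it (a point fixed in the world has none). Each returns a list of dicts, best first, with "confidence" (0 to 1); they miss things now and then, are a little off and sometimes report something else, mostly with a low value. They report only what shows in the picture. A call takes as long as a camera call. They do not tell look-alikes from the thing itself.
- spot_in(camera, target): "bbox" ([left, top, right, bottom] in pixels, round what is visible of it).
- mark_of(camera, target): "uv" ([column, row] in pixels: a listed point, or the origin of a listed thing).
The state is a dict: "t": time; "joints": joint angles; "qvel": joint speeds; "tau": joint torques, N m; "eef_pos": TCP position; "tcp_rot": TCP orientation; "ft_force": force on the tool from outside, world axes, zero at the start; "moment": the same for the moment, N m; "opening": opening from 0.0 (shut) to 1.0 (fully open); "grip_force": force on a finger pad.
Only numpy, scipy, OpenCV 4.12 (cv2) and the standard library are available. Lean on these libraries where they do the work, as an engineer would, in place of code of your own. Each camera call takes 0.05 s, during which the arm holds its last target. There are 200 camera calls.

## Working session

There is one attempt and no reset: what is moved stays moved. The work goes in short steps, Python scripts to look and compute and a tool call to move; the robot and the scene stay as the last step left them, time stands still between calls to the robot, and variables do not carry over. Pictures are saved under pics/ and viewed, at most 10 in all, crops included, and the job is handed in when it is done.

Besides the shell and the picture viewer there is one more tool, called as name(argument=value, ...), one argument or row to a line, values as JSON. step_arm: Moves the arm, as the interface text tells. Its arguments: {"type":"object","properties":{"increments":{"type":"array"},"fingers":{"type":"number"}},"required":["increments"]}

```bash
mkdir -p pics; cat > h.py <<'E'
import numpy as np, cv2
from cell import state, imaging, env, spot_in, mark_of
def px2w(c,u,v,z=None,d=None):
    K=c["intrinsics"];T=np.linalg.inv(c["camera_from_world"])
    r=np.array([(u-K[0,2])/K[0,0],-(v-K[1,2])/K[1,1],-1.]);o=T[:3,3];w=T[:3,:3]@r
    if z is not None: return o+w*(z-o[2])/w[2]
    if d is None: d=c["z_map"][int(round(v)),int(round(u))]
    return o+w*d
def w2px(c,p):
    q=c["camera_from_world"]@np.r_[p,1];K=c["intrinsics"]
    return K[0,0]*q[0]/-q[2]+K[0,2],K[1,1]*-q[1]/-q[2]+K[1,2]
def save(n,im): cv2.imwrite("pics/"+n+".png",im[:,:,::-1])
E
python3 - <<'E'
from h import *
t=imaging.read_camera("top");save("top1",t["color"])
for n in ["hook","hook_grip","hook_bend","mat","clamp","window","stud","jaw_flag"]:
    print(n,[(np.round(m["uv"]),round(m["confidence"],2),np.round(px2w(t,*m["uv"]))) for m in mark_of("top",n)])
s=imaging.read_camera("side");save("side1",s["color"])
for n in ["hook_grip","hook_bend","clamp","window","stud","jaw_flag"]:
    print(n,[(np.round(m["uv"]),round(m["confidence"],2),np.round(px2w(s,*m["uv"]))) for m in mark_of("side",n)])
print(state())
for c in(t,s):print(np.linalg.inv(c["camera_from_world"])[:3,3])
E
```

```text
hook [(array([375., 217.]), 0.95, array([ 547., -230.,   38.]))]
hook_grip [(array([374., 211.]), 0.59, array([ 565., -227.,   33.])), (array([446., 192.]), 0.17, array([ 614., -428.,  120.]))]
hook_bend [(array([386., 157.]), 0.97, array([ 735., -267.,    0.]))]
mat [(array([248., 292.]), 0.94, array([313., 156.,   6.])), (array([378., 313.]), 0.8, array([ 255., -244.,    6.])), (array([370., 224.]), 0.56, array([ 527., -216.,   28.]))]
clamp [(array([281., 142.]), 0.85, array([770.,  58.,  42.]))]
window [(array([279., 165.]), 0.74, array([704.,  63.,  19.]))]
stud [(array([278., 145.]), 0.45, array([766.,  68.,  23.]))]
jaw_flag [(array([261., 129.]), 0.73, array([787., 107., 153.]))]
hook_grip [(array([334., 218.]), 0.94, array([ 550., -217.,   34.]))]
hook_bend [(array([288., 196.]), 0.62, array([ 751., -293.,   -1.])), (array([251., 421.]), 0.21, array([488., 454.,   9.]))]
clamp [(array([227., 265.]), 0.89, array([772.,  72.,  22.]))]
window [(array([242., 262.]), 0.8, array([739.,  41.,  18.]))]
stud [(array([230., 254.]), 0.4, array([785.,  31.,  22.]))]
jaw_flag [(array([20
[... 156 characters left out ...]
44e-01,  1.55889270e+00, -3.73061109e-05,
        1.09171502e+00, -1.05578606e-01]), 'qvel': array([ 0.00018609,  0.00051789, -0.00015349, -0.00092158,  0.00061273,
        0.00121325]), 'tau': array([ 1.02585676e-03, -6.12424135e+01, -2.58422059e+01,  6.94018858e-02,
        4.44578240e-02,  7.90431613e-06]), 'eef_pos': array([ 138.09065089, -609.56978224,  214.68319692]), 'tcp_rot': array([3.14148011e+00, 4.52205037e-05, 2.22754291e-01]), 'ft_force': array([ 0.54185025,  0.284841  , -0.25331473]), 'moment': array([-0.00505417,  0.01358451,  0.03232755]), 'grip_force': 0.0, 'opening': 1.0006589246603155}
[ 408.47190084  -58.10172457 1882.96310055]
[ 141.426826    837.2373373  1136.49559514]
```

View pics/top1.png

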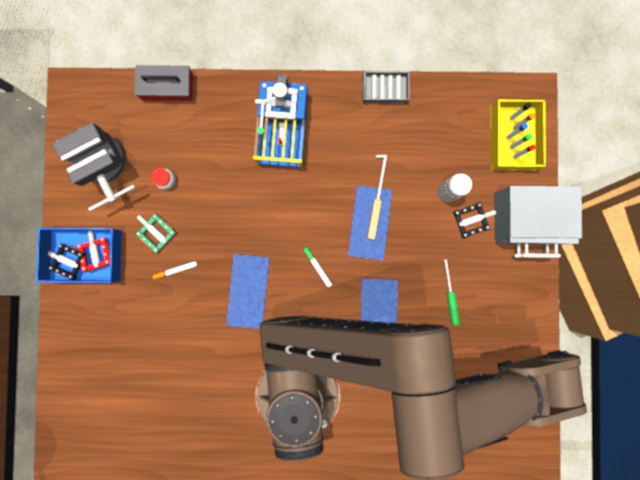

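View pics/side1.png

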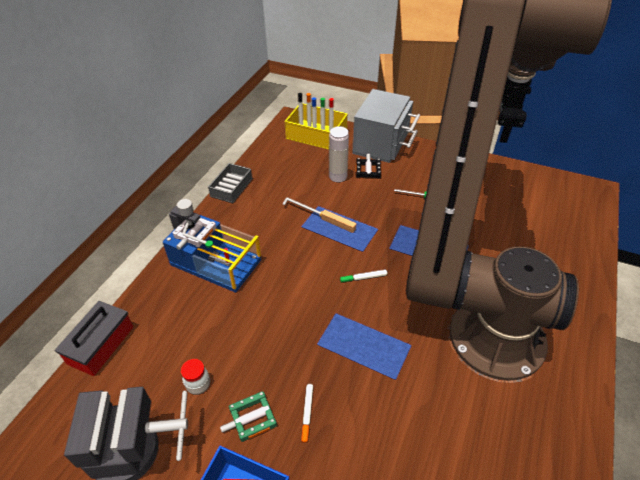

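The top view shows the hook at (375,217) on a blue mat at (370,224), with its bend at (384,156) pointing left (+y). The clamp is at (281,125). Hook candidates: only the wooden-handled hook at (375,217); the screwdriver at (450,290) is green. Mat candidates: (248,292), (378,300) and (370,224). The last is farthest from the base and carries the hook, so I choose it. One close crop will check this.

```bash
python3 - <<'E'
from h import *
t=imaging.read_camera("top")
im=t["color"][65:265,240:410]
save("crop1",cv2.resize(im,None,fx=4,fy=3*1.0,interpolation=cv2.INTER_CUBIC) if 0 else cv2.resize(im,None,fx=3,fy=3,interpolation=cv2.INTER_CUBIC))
hsv=cv2.cvtColor(t["color"],cv2.COLOR_RGB2HSV)
m=cv2.inRange(hsv,(8,60,170),(28,255,255));m[:190]=0;m[245:]=0;m[:,:355]=0;m[:,392:]=0
v,u=np.nonzero(m);P=np.array([px2w(t,a,b,z=35) for a,b in zip(u,v)])[:,:2]
r=cv2.minAreaRect(P.astype(np.float32));print(len(P),r, P.mean(0))
w=np.linalg.svd(P-P.mean(0))[2][0];print("yaw handle",np.arctan2(w[1],w[0]))
c=imaging.read_camera("wrist");T=np.linalg.inv(c["camera_from_world"]);print(T,c["intrinsics"])
E
```

```text
343 ((537.3837890625, -253.0513916015625), (72.62815856933594, 125.88044738769531), 80.96083068847656) [ 537.82638127 -234.36287443]
yaw handle 3.0956080423166688
[[ 2.20966866e-01  9.38441868e-01  2.65519309e-01  2.12875406e+02]
 [-9.75281315e-01  2.12631189e-01  6.01193392e-02 -5.91829025e+02]
 [-3.91814213e-05 -2.72240403e-01  9.62229267e-01  3.84619662e+02]
 [ 0.00000000e+00  0.00000000e+00  0.00000000e+00  1.00000000e+00]] [[353.71807583   0.         322.92673013]
 [  0.         353.71807583 233.51855637]
 [  0.           0.           1.        ]]
```

View pics/crop1.png

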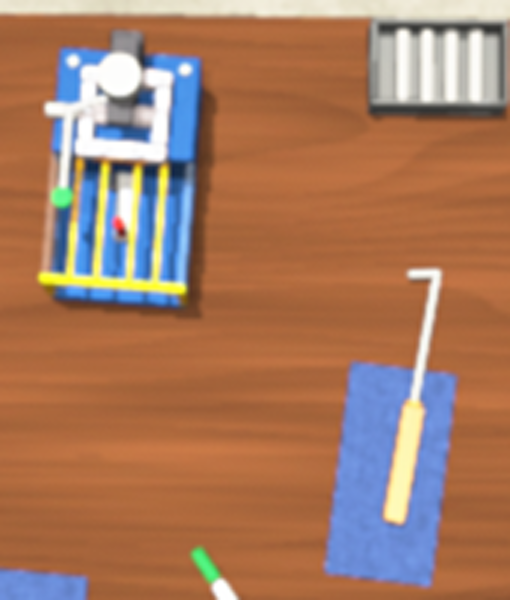

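The crop confirms it: the wooden hook lies on the farthest mat, with the bend corner at crop (437,272) and its bar pointing left (+y). The clamp's front frame runs from (43,279) to (185,290), and the red stud is at (120,225).

```bash
cat >> h.py <<'E'
def cr(t,u,v,z): return px2w(t,240+u/3-.33,65+v/3-.33,z=z)
def rel(p,yaw):
    "shift in current tool axes and roll to reach TCP p, yaw"
    from scipy.spatial.transform import Rotation as R
    s=state();r=s["tcp_rot"];M=R.from_euler("xyz",r).as_matrix()
    print("tcp",np.round(s["eef_pos"],1),np.round(r,3),"slide m",np.round(M.T@(np.array(p)-s["eef_pos"])/1000,4),"roll",round(r[2]-yaw,4),"F",np.round(s["ft_force"],1),"t",s["t"])
E
python3 - <<'E'
from h import *
t=imaging.read_camera("top")
f=cr(t,413,402,30);b=cr(t,394,523,30);be=cr(t,437,273,20);tip=cr(t,409,273,20)
print("handle",f,b,np.linalg.norm(f-b),"bend",be,tip)
mid=(f+b)/2;yaw=np.arctan2(be[1]-mid[1],be[0]-mid[0]);print(mid,yaw,np.hypot(*(be-mid)[:2]))
print("mat",[np.round(cr(t,*q,5)) for q in[(349,363),(456,375),(431,584),(326,571)]])
l=cr(t,43,279,100);r=cr(t,185,290,100);print("frame",l,r,np.linalg.norm(l-r),np.arctan2(r[0]-l[0],-(r[1]-l[1])))
g=mid+[25*np.cos(yaw),25*np.sin(yaw),0]
rel([g[0]-30*np.cos(yaw),g[1]-30*np.sin(yaw),130],yaw)
E
```

```text
handle [ 602.7526353  -238.04663411   30.        ] [ 479.54119618 -219.58786335   30.        ] 124.5864557169763 bend [ 736.82178041 -262.7758097    20.        ] [ 736.50886762 -234.08526066   20.        ]
[ 541.14691574 -228.81724873   30.        ] -0.17183438024646958 198.59968914244365
mat [array([ 645., -174.,    5.]), array([ 634., -285.,    5.]), array([ 418., -260.,    5.]), array([ 430., -152.,    5.])]
frame [712.57317227 132.50316498 100.        ] [703.22557208  -6.99034483 100.        ] 139.80635504093266 -0.06691096999862826
tcp [ 138.1 -609.5  214.7] [3.141 0.    0.223] slide m [ 0.4726 -0.2842  0.0846] roll 0.3946 F [ 0.9  0.3 -0.1] t 0.95
```

step_arm(
  increments=[
    {"slide": [0.047, -0.028, 0], "roll": 0.08},
    {"slide": [0.095, -0.057, 0], "roll": 0.16},
    {"slide": [0.14, -0.085, 0], "roll": 0.24},
    {"slide": [0.19, -0.114, 0], "roll": 0.32},
    {"slide": [0.236, -0.142, 0.0], "roll": 0.395},
  ],
  fingers=0.6,
)

```text
t: 1.58
eef_pos: [338.1, -417.6, 214.9]
tcp_rot: [3.141, -0.0, -0.175]
ft_force: [-0.1, -0.1, 0.1]
opening: 0.608
grip_force: 0.0
```

```bash
python3 - <<'E'
from h import *
rel([535,-228,140],-.172)
E
```

```text
tcp [ 338.1 -417.6  214.9] [ 3.141 -0.    -0.175] slide m [ 0.1609 -0.221   0.0748] roll -0.0028 F [-0.1 -0.1  0.1] t 1.575
```

step_arm(
  increments=[
    {"slide": [0.032, -0.044, 0.01]},
    {"slide": [0.064, -0.088, 0.03]},
    {"slide": [0.096, -0.133, 0.045]},
    {"slide": [0.13, -0.177, 0.06]},
    {"slide": [0.161, -0.221, 0.075]},
  ],
)

```text
invalid input at $.increments[0]: expected keys slide, roll
```

```bash
python3 - <<'E'
from h import *
c=imaging.read_camera("wrist");save("w1",c["color"])
for n in ["hook_grip","hook_bend","hook"]:
    for m in mark_of("wrist",n): print(n,np.round(m["uv"]),round(m["confidence"],2),px2w(c,*m["uv"],z=20),px2w(c,*m["uv"]))
hsv=cv2.cvtColor(c["color"],cv2.COLOR_RGB2HSV)
m=cv2.inRange(hsv,(10,60,150),(28,255,255))
n,l,s,_=cv2.connectedComponentsWithStats(m)
for i in range(1,n):
    if s[i,4]>1500:
        v,u=np.nonzero(l==i);P=np.array([px2w(c,a,b,z=35) for a,b in zip(u,v)],np.float32)[:,:2]
        w=np.linalg.svd(P[::10]-P.mean(0),full_matrices=False)[2][0]
        print(s[i],cv2.minAreaRect(P),np.arctan2(w[1],w[0]))
rel([566,-233,1],-.172)
E
```

```text
hook_grip [79.  5.] 0.72 [ 562.719458   -231.85763917   20.        ] [ 557.37036382 -238.96537152   33.08161198]
hook [92. 40.] 0.79 [ 532.78954628 -233.93499644   20.        ] [ 531.28611543 -236.40794998   24.5996171 ]
hook [80.  3.] 0.39 [ 563.77329509 -233.20494017   20.        ] [ 558.5665307  -240.02831794   32.64420823]Traceback (most recent call last):
  File "<stdin>", line 12, in <module>
cv2.error: OpenCV(4.12.0) /io/opencv/modules/imgproc/src/convhull.cpp:143: error: (-215:Assertion failed) total >= 0 && (depth == CV_32F || depth == CV_32S) in function 'convexHull'
```

View pics/w1.png

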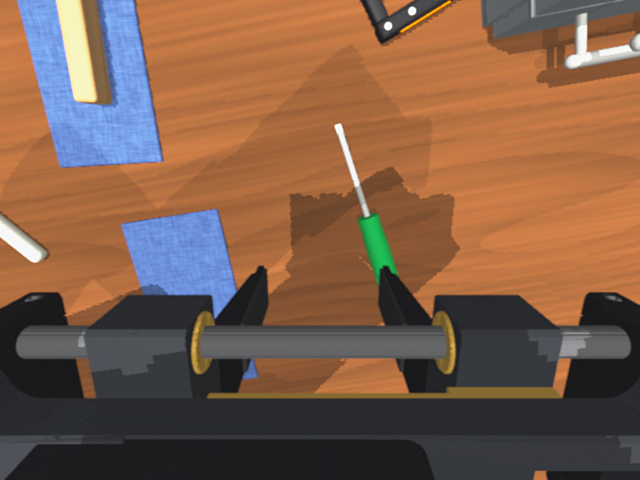

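The move was refused because "roll" is required, so the wrist view is from the first position. It shows the handle end at (88,102) and the grip at about (79,5), which agrees with the top-view estimate.

step_arm(
  increments=[
    {"slide": [0.032, -0.044, 0.01], "roll": 0},
    {"slide": [0.064, -0.088, 0.03], "roll": 0},
    {"slide": [0.096, -0.133, 0.045], "roll": 0},
    {"slide": [0.13, -0.177, 0.06], "roll": 0},
    {"slide": [0.161, -0.221, 0.075], "roll": 0},
  ],
)

```text
t: 2.4
eef_pos: [534.3, -229.2, 139.1]
tcp_rot: [3.141, -0.0, -0.173]
ft_force: [0.9, -0.4, 0.2]
opening: 0.598
grip_force: 0.0
```

```bash
python3 - <<'E'
from h import *
c=imaging.read_camera("wrist");save("w2",c["color"])
for n in ["hook_grip","hook_bend","hook"]:
    for m in mark_of("wrist",n): print(n,np.round(m["uv"]),round(m["confidence"],2),px2w(c,*m["uv"],z=20))
hsv=cv2.cvtColor(c["color"],cv2.COLOR_RGB2HSV)
m=cv2.inRange(hsv,(15,60,150),(28,255,255))
n,l,s,_=cv2.connectedComponentsWithStats(m)
for i in range(1,n):
    if s[i,4]>1500:
        v,u=np.nonzero(l==i);P=np.array([px2w(c,a,b,z=35) for a,b in zip(u,v)]).astype(np.float32)[:,:2].copy()
        w=np.linalg.svd(P[::10]-P.mean(0),full_matrices=False)[2][0]
        print(s[i],cv2.minAreaRect(P),np.arctan2(w[1],w[0]))
rel([566,-233,1],-.172)
E
```

```text
hook_grip [323. 193.] 0.58 [ 563.76595698 -233.40602129   20.        ]
hook [322. 218.] 0.93 [ 542.43782922 -229.41301749   20.        ]
[ 306  143   27  150 3731] ((543.4441528320312, -227.2196044921875), (20.017789840698242, 122.05931091308594), 80.47018432617188) 2.9781294
tcp [ 533.3 -229.4  139.1] [ 3.142e+00  1.000e-03 -1.710e-01] slide m [ 0.033  -0.002   0.1381] roll 0.0007 F [-0.8 -0.   0.1] t 2.6
```

View pics/w2.png

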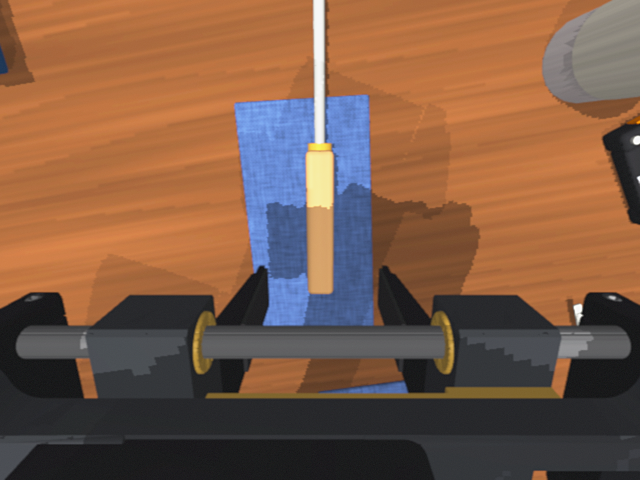

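The wrist view shows the handle centred between the fingers at (320,220), with the rod going straight up the picture. Centre is about (543,-228) and yaw about -0.165. The mat is 5 mm thick, so I'll take the TCP down to about z = 8.

step_arm(
  increments=[
    {"slide": [0.02, -0.001, 0.03], "roll": 0},
    {"slide": [0.033, -0.002, 0.07], "roll": 0},
    {"slide": [0.034, -0.002, 0.105], "roll": 0},
    {"slide": [0.034, -0.002, 0.131], "roll": 0},
    {"slide": [0.034, -0.002, 0.131], "roll": 0},
  ],
)

```text
t: 3.22
eef_pos: [566.0, -234.6, 7.6]
tcp_rot: [-3.141, 0.002, -0.174]
ft_force: [-0.6, -0.8, 0.2]
opening: 0.601
grip_force: 0.0
```

step_arm(
  increments=[
    {"slide": [0, 0, 0], "roll": 0},
    {"slide": [0, 0, 0], "roll": 0},
    {"slide": [0, 0, 0], "roll": 0},
    {"slide": [0, 0, 0], "roll": 0},
    {"slide": [0, 0, 0], "roll": 0},
  ],
  fingers=0,
)

```text
t: 3.85
eef_pos: [567.3, -232.7, 8.9]
tcp_rot: [3.141, -0.0, -0.172]
ft_force: [-1.2, -0.4, 4.1]
opening: 0.231
grip_force: 30.0
```

step_arm(
  increments=[
    {"slide": [0, 0, -0.015], "roll": 0},
    {"slide": [0, 0, -0.035], "roll": 0},
    {"slide": [0, 0, -0.06], "roll": 0},
    {"slide": [0, 0, -0.08], "roll": 0},
    {"slide": [0, 0, -0.08], "roll": 0},
  ],
)

```text
t: 4.47
eef_pos: [567.9, -232.9, 90.5]
tcp_rot: [3.141, -0.003, -0.172]
ft_force: [-0.8, 0.1, -2.4]
opening: 0.231
grip_force: 30.0
```

```bash
python3 - <<'E'
from h import *
print(state()["grip_force"],state()["opening"]);rel([475.5,33.3,88],-.067)
E
```

```text
29.998814463615417 0.23092763220930945
tcp [ 567.9 -232.9   90.5] [ 3.141e+00 -3.000e-03 -1.720e-01] slide m [-0.1366 -0.2465  0.0019] roll -0.1051 F [-0.8  0.1 -2.4] t 4.475
```

step_arm(
  increments=[
    {"slide": [-0.04, -0.03, 0], "roll": -0.02},
    {"slide": [-0.085, -0.06, 0], "roll": -0.04},
    {"slide": [-0.125, -0.1, 0], "roll": -0.06},
    {"slide": [-0.137, -0.15, 0], "roll": -0.08},
    {"slide": [-0.137, -0.205, 0], "roll": -0.105},
  ],
)

```text
t: 5.1
eef_pos: [466.4, -5.9, 88.4]
tcp_rot: [3.142, 0.001, -0.068]
ft_force: [1.2, 0.0, -1.6]
opening: 0.23
grip_force: 30.0
```

step_arm(
  increments=[
    {"slide": [0, -0.025, 0], "roll": 0},
    {"slide": [0, -0.041, 0], "roll": 0},
    {"slide": [0, -0.041, 0], "roll": 0},
  ],
)

```text
t: 5.48
eef_pos: [470.0, 34.1, 88.3]
tcp_rot: [3.141, 0.0, -0.066]
ft_force: [0.5, 0.6, -1.4]
opening: 0.23
grip_force: 30.0
```

```bash
python3 - <<'E'
from h import *
c=imaging.read_camera("wrist");save("w3",c["color"])
for n in ["hook_bend","window","stud","clamp","jaw_flag"]:
    for m in mark_of("wrist",n): print(n,np.round(m["uv"]),round(m["confidence"],2),np.round(px2w(c,*m["uv"]),1),np.round(px2w(c,*m["uv"],z=55),1))
rel([475.5,33.3,88],-.067)
E
```

```text
tcp [470.2  32.9  88.6] [ 3.141  0.    -0.069] slide m [ 0.0053 -0.0008  0.0006] roll -0.0015 F [-0.8  0.1 -2. ] t 5.775
```

View pics/w3.png

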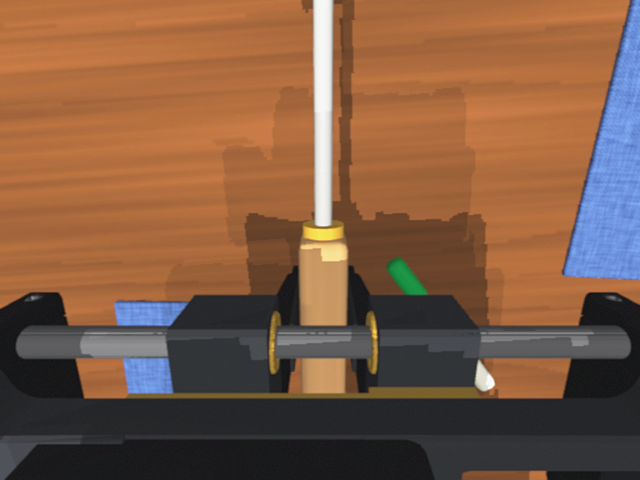

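The wrist view shows the hook held straight, with the rod at (322,100); the clamp is out of frame. I'll measure the clamp in the top and side pictures.

```bash
cat > m.py <<'E'
from h import *
def red(c,box,x4=8):
    a,b,l,r=box;im=cv2.resize(c["color"][a:b,l:r],None,fx=x4,fy=x4,interpolation=cv2.INTER_CUBIC)
    return im
E
python3 - <<'E'
from h import *
for n,box in (("top",(95,170,245,315)),("side",(205,300,155,270))):
    c=imaging.read_camera(n);old=cv2.imread(f"pics/{n}1.png")[:,:,::-1]
    hsv=cv2.cvtColor(np.ascontiguousarray(old),cv2.COLOR_RGB2HSV)
    m=(cv2.inRange(hsv,(0,120,80),(7,255,255))|cv2.inRange(hsv,(172,120,80),(180,255,255)))
    a,b,l,r=box;k=np.zeros_like(m);k[a:b,l:r]=m[a:b,l:r];v,u=np.nonzero(k)
    for q in sorted(zip(v,u)): print(n,q[1],q[0],np.round(px2w(c,q[1],q[0],z=82)),np.round(px2w(c,q[1],q[0],z=40)),np.round(px2w(c,q[1],q[0])))
    im=c["color"][a:b,l:r];s=5 if n=="top" else 5
    globals()[n]=cv2.resize(im,(390,440),interpolation=cv2.INTER_CUBIC)
save("both",np.hstack([top,side]))
E
```

```text
top 307 104 [879. -21.  82.] [890. -20.  40.] [899. -20.   4.]
top 256 111 [856. 131.  82.] [866. 135.  40.] [877. 140.  -2.]
top 278 138 [775.  64.  82.] [784.  67.  40.] [776.  64.  81.]
top 279 138 [775.  61.  82.] [784.  64.  40.] [775.  61.  82.]
top 278 139 [772.  64.  82.] [781.  67.  40.] [772.  64.  86.]
top 279 139 [772.  61.  82.] [781.  64.  40.] [772.  61.  82.]
top 280 139 [772.  58.  82.] [781.  61.  40.] [772.  58.  84.]
top 278 140 [769.  64.  82.] [778.  67.  40.] [769.  64.  82.]
top 279 140 [769.  61.  82.] [778.  64.  40.] [768.  60.  88.]
top 280 140 [769.  58.  82.] [778.  61.  40.] [772.  59.  68.]
top 279 141 [766.  61.  82.] [775.  64.  40.] [768.  61.  72.]
top 280 141 [766.  58.  82.] [775.  61.  40.] [770.  59.  63.]
top 280 142 [763.  58.  82.] [772.  60.  40.] [769.  60.  53.]
top 284 167 [689.  45.  82.] [695.  47.  40.] [701.  49.   6.]
top 297 168 [686.   6.  82.] [693.   8.  40.] [699.   9.  -4.]
side 200 214 [918. -34.  82.] [948. -69.  40.] [ 979. -103.   -1.]
side 201 214 [915. -35.  82.] [945. -70.  40.] [ 973. -100.    3.]
side 203 215 [907. -3
[... 1664 characters left out ...]
e 226 257 [756.  88.  82.] [780.  58.  40.] [770.  71.  58.]
side 227 257 [753.  87.  82.] [777.  57.  40.] [771.  64.  51.]
side 228 257 [750.  86.  82.] [775.  56.  40.] [770.  62.  48.]
side 228 258 [748.  89.  82.] [773.  59.  40.] [766.  67.  51.]
side 168 260 [900. 160.  82.] [930. 133.  40.] [957. 109.   3.]
side 168 261 [898. 163.  82.] [928. 136.  40.] [959. 108.  -4.]
side 227 262 [744. 103.  82.] [768.  74.  40.] [771.  70.  35.]
side 170 265 [884. 173.  82.] [914. 146.  40.] [943. 120.  -1.]
side 179 269 [853. 175.  82.] [881. 149.  40.] [907. 125.   1.]
side 186 272 [829. 177.  82.] [856. 151.  40.] [883. 126.  -0.]
side 200 278 [782. 181.  82.] [808. 154.  40.] [831. 131.   2.]
```

View pics/both.png

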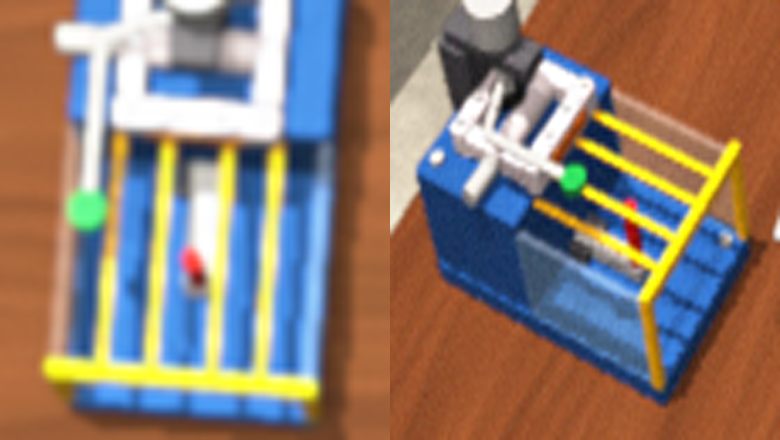

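The two crops show the stud under the second and third bars: top left crop (190,262), and side crop (630,220). It lies at about (771,62), 63 mm behind the window at mid-width, which fits the given range. Next I'll check the rod tilt and lower to working height.

step_arm(
  increments=[
    {"slide": [0.003, 0.0, 0.02], "roll": 0},
    {"slide": [0.005, 0.0, 0.043], "roll": 0},
    {"slide": [0.005, 0.0, 0.043], "roll": 0},
    {"slide": [0.005, 0.0, 0.043], "roll": 0},
  ],
)

```text
t: 6.38
eef_pos: [475.3, 33.2, 46.1]
tcp_rot: [3.141, -0.0, -0.067]
ft_force: [0.9, 0.4, -1.8]
opening: 0.232
grip_force: 30.0
```

```bash
python3 - <<'E'
from h import *
c=imaging.read_camera("wrist")
for v in (5,60,120,180):
    row=c["color"][v].astype(int).min(1);u=np.nonzero(row[280:360]>150)[0]+280
    um=int(np.median(u));print(v,um,len(u),np.round(px2w(c,um,v),1))
t=imaging.read_camera("top")
for n in ["hook_bend","window","stud"]:
    for m in mark_of("top",n): print(n,np.round(m["uv"],1),round(m["confidence"],2),np.round(px2w(t,*m["uv"]),1),np.round(px2w(t,*m["uv"],z=57),1))
rel([621,23.5,45],-.067)
E
```

```text
5 322 20 [599.5  26.   60.4]
60 322 19 [580.2  27.3  60.1]
120 322 18 [557.1  28.9  62.5]
180 322 16 [532.4  30.6  61.9]
hook_bend [294.1 181.4] 0.58 [657.6  17.8  -6.2] [649.3  15.2  57. ]
window [277.8 163.3] 0.88 [710.5  68.   14.1] [703.6  65.1  57. ]
stud [279.4 141.2] 0.59 [766.8  59.9  77.2] [770.8  61.2  57. ]
tcp [475.3  33.4  46.2] [ 3.141e+00 -1.000e-03 -6.700e-02] slide m [1.46e-01 1.00e-04 1.30e-03] roll -0.0002 F [-1.2 -0.4 -1.2] t 6.625
```

step_arm(
  increments=[
    {"slide": [0.03, 0.0, 0.0], "roll": 0},
    {"slide": [0.06, 0.0, 0.0], "roll": 0},
    {"slide": [0.09, 0.0, 0.0], "roll": 0},
    {"slide": [0.12, 0.0, 0.0], "roll": 0},
    {"slide": [0.146, 0.0, 0.0], "roll": 0},
  ],
)

```text
t: 7.25
eef_pos: [621.8, 23.5, 45.9]
tcp_rot: [3.141, -0.0, -0.067]
ft_force: [0.5, -0.4, -2.1]
opening: 0.229
grip_force: 30.0
```

```bash
python3 - <<'E'
from h import *
c=imaging.read_camera("wrist");save("w4",c["color"])
for n in ["hook_bend","stud","window"]:
    for m in mark_of("wrist",n): print(n,np.round(m["uv"]),round(m["confidence"],2),np.round(px2w(c,*m["uv"]),1),np.round(px2w(c,*m["uv"],z=58),1))
rel([621,23.5,45],-.067)
E
```

```text
tcp [620.3  23.6  45.5] [ 3.142e+00  1.000e-03 -6.700e-02] slide m [0.0007 0.0001 0.0005] roll -0.0002 F [ 0.3 -0.  -1.4] t 7.45
```

View pics/w4.png

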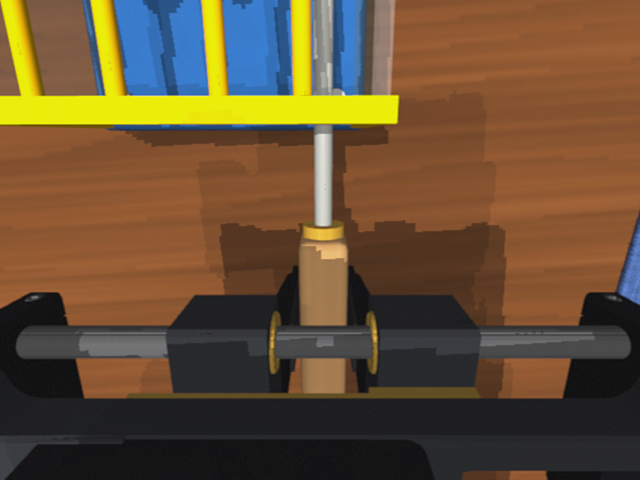

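The rod at (323,160) passes through the window beside the rightmost bar, with the frame's right end at (398,110). I'll fix the lateral offset from that and from the bars.

```bash
python3 - <<'E'
from h import *
c=imaging.read_camera("wrist");s=state();y=-.067
W=np.array([708,62.8]);ex=np.array([np.cos(y),np.sin(y)]);ey=np.array([-ex[1],ex[0]])
for n,u,v in(("end",398,110),("end",394,110),("frontedge",250,124),("frontedge R",380,124),("rearedge",250,97)):
    p=px2w(c,u,v,z=103)[:2];print(n,np.round([(p-W)@ex,(p-W)@ey],1),np.round(px2w(c,u,v),1))
for u in (107,217,303): 
    p=px2w(c,u,80,z=99)[:2];print("bar",np.round([(p-W)@ex,(p-W)@ey],1),np.round(px2w(c,u,80),1))
p=s["eef_pos"][:2];print("tcp",(p-W)@ex,(p-W)@ey)
t=imaging.read_camera("top")
for n in ["hook_bend","jaw_flag"]:
    for m in mark_of("top",n): print(n,np.round(m["uv"],1),round(m["confidence"],2),np.round(px2w(t,*m["uv"]),1),np.round(px2w(t,*m["uv"],z=58),1))
E
```

```text
end [ -1.5 -66.8] [ 7.067e+02 -2.470e+01  4.000e-01]
end [ -1.5 -65.6] [702.1  -2.3 103.9]
frontedge [ -5.5 -22.1] [704.1  57.3  19.9]
frontedge R [ -5.5 -61.5] [699.7 -14.1   0.9]
rearedge [  2.2 -22.5] [708.7  40.2 103. ]
bar [ 7.4 21.5] [716.5  82.9 100.6]
bar [  7.4 -12. ] [714.1  49.6 102. ]
bar [  7.4 -38.2] [712.6  24.2 100.3]
tcp -85.27549852064217 -44.944008821841585
hook_bend [297.7 131.8] 0.45 [806.5   7.4  27.1] [799.9   6.3  58. ]
jaw_flag [261.5 128.1] 0.83 [789.  106.8 153.2] [810.  115.8  58. ]
jaw_flag [156.2 234.5] 0.43 [485.8 433.1  32.1] [484.7 426.2  58. ]
jaw_flag [452.5 292.4] 0.36 [ 320.4 -468.8   21.7] [ 322.1 -460.8   58. ]
```

step_arm(
  increments=[
    {"slide": [0.005, 0.0, 0.0], "roll": 0},
    {"slide": [0.005, -0.008, 0.0], "roll": 0},
    {"slide": [0.005, -0.015, 0.0], "roll": 0},
    {"slide": [0.005, -0.02, 0.0], "roll": 0},
  ],
)

```text
t: 8.15
eef_pos: [627.1, 43.9, 45.6]
tcp_rot: [3.142, 0.0, -0.067]
ft_force: [0.4, 0.0, -1.0]
opening: 0.232
grip_force: 30.0
```

step_arm(
  increments=[
    {"slide": [0.0, -0.007, 0.0], "roll": 0},
    {"slide": [0.0, -0.014, 0.0], "roll": 0},
    {"slide": [0.0, -0.014, 0.0], "roll": 0},
  ],
)

```text
t: 8.52
eef_pos: [628.1, 57.7, 45.6]
tcp_rot: [3.142, -0.0, -0.067]
ft_force: [-0.3, 0.9, -1.7]
opening: 0.234
grip_force: 30.0
```

```bash
python3 - <<'E'
from h import *
for i in range(3): imaging.read_camera("wrist");rel([621,23.5,45],-.067)
E
```

```text
tcp [628.1  57.4  45.6] [ 3.141  0.    -0.067] slide m [-0.0048  0.0343  0.0006] roll 0.0003 F [-0.2 -0.4 -1.8] t 8.575
tcp [628.1  57.2  45.6] [ 3.141 -0.    -0.067] slide m [-0.0048  0.0341  0.0006] roll 0.0 F [ 0.4 -0.4 -1.4] t 8.625
tcp [628.1  57.   45.6] [ 3.141  0.    -0.067] slide m [-0.0048  0.0339  0.0006] roll -0.0002 F [ 0.3  0.5 -1.5] t 8.675
```

step_arm(
  increments=[
    {"slide": [-0.003, 0, 0], "roll": 0},
    {"slide": [-0.007, 0, 0], "roll": 0},
    {"slide": [-0.011, 0, 0], "roll": 0},
    {"slide": [-0.015, 0, 0], "roll": 0},
    {"slide": [-0.018, 0, 0], "roll": 0},
  ],
)

```text
t: 9.3
eef_pos: [611.8, 58.3, 46.1]
tcp_rot: [-3.141, -0.005, -0.067]
ft_force: [9.7, 0.9, -4.8]
opening: 0.231
grip_force: 30.0
```

step_arm(
  increments=[
    {"slide": [-0.002, 0, 0], "roll": 0},
    {"slide": [-0.004, 0, 0], "roll": 0},
    {"slide": [-0.006, 0, 0], "roll": 0},
    {"slide": [-0.008, 0, 0], "roll": 0},
    {"slide": [-0.01, 0, 0], "roll": 0},
  ],
)

```text
t: 9.93
eef_pos: [602.0, 58.9, 46.1]
tcp_rot: [-3.141, -0.005, -0.067]
ft_force: [9.1, 0.8, -4.7]
opening: 0.232
grip_force: 30.0
```

```bash
cat > look.py <<'E'
from h import *
F=[]
for i in range(4):
    t=imaging.read_camera("top");F.append(state()["ft_force"])
print("F",np.round(F,1).tolist(),state()["eef_pos"],state()["opening"])
for n in ["stud","jaw_flag"]:
    for m in mark_of("top",n)[:1]: print(n,np.round(m["uv"],1),round(m["confidence"],2),np.round(px2w(t,*m["uv"]),1))
hsv=cv2.cvtColor(t["color"],cv2.COLOR_RGB2HSV)
k=cv2.inRange(hsv,(0,120,80),(7,255,255))|cv2.inRange(hsv,(172,120,80),(180,255,255))
v,u=np.nonzero(k[115:166,268:292])
if len(v): print("red",len(v),np.round(px2w(t,u.mean()+268,v.mean()+115,z=75),1))
g=cv2.inRange(hsv,(45,120,80),(75,255,255));v,u=np.nonzero(g[115:140,250:270])
print("flag z",[round(float(px2w(t,a+250,b+115)[2]),1) for a,b in zip(u,v)])
E
python3 look.py
```

```text
F [[8.4, -0.8, -4.1], [8.6, -0.8, -3.9], [7.7, 1.1, -3.9], [8.4, 1.1, -3.8]] [601.78821447  58.94842417  46.05291586] 0.23052281368356323
stud [277.1 146.7] 0.49 [758.3  69.5  34.2]
jaw_flag [260.4 129.8] 0.82 [783.9 109.7 154. ]
red 14 [759.2  60.9  75. ]
flag z [155.8, 156.5, 159.1, 153.9, 21.9, 162.5, 155.3, 152.0, 156.4, 152.7, 155.1, 160.5, 153.3, 154.0, 151.8, 161.4, 147.8, 159.4, 159.4, 154.6, 159.2, 158.8, 156.4, 159.6, 163.7, 159.4, 156.9, 156.8, 159.5, 152.8, 158.6, 18.9]
```

step_arm(
  increments=[
    {"slide": [-0.0015, 0, 0], "roll": 0},
    {"slide": [-0.003, 0, 0], "roll": 0},
    {"slide": [-0.0045, 0, 0], "roll": 0},
    {"slide": [-0.006, 0, 0], "roll": 0},
    {"slide": [-0.007, 0, 0], "roll": 0},
  ],
)

```text
t: 10.85
eef_pos: [595.0, 59.4, 46.1]
tcp_rot: [-3.141, -0.005, -0.067]
ft_force: [8.8, -0.1, -4.5]
opening: 0.228
grip_force: 30.0
```

step_arm(
  increments=[
    {"slide": [-0.0006, 0, 0], "roll": 0},
    {"slide": [-0.0012, 0, 0], "roll": 0},
    {"slide": [-0.0018, 0, 0], "roll": 0},
  ],
)

```text
t: 11.22
eef_pos: [593.3, 59.6, 46.1]
tcp_rot: [-3.141, -0.005, -0.067]
ft_force: [8.7, 0.1, -5.6]
opening: 0.228
grip_force: 30.0
```

step_arm(
  increments=[
    {"slide": [-0.0006, 0, 0], "roll": 0},
    {"slide": [-0.0012, 0, 0], "roll": 0},
    {"slide": [-0.0018, 0, 0], "roll": 0},
  ],
)

```text
t: 11.6
eef_pos: [591.5, 59.6, 46.1]
tcp_rot: [-3.141, -0.005, -0.067]
ft_force: [9.5, 0.0, -4.8]
opening: 0.232
grip_force: 30.0
```

step_arm(
  increments=[
    {"slide": [-0.0006, 0, 0], "roll": 0},
    {"slide": [-0.0012, 0, 0], "roll": 0},
    {"slide": [-0.0018, 0, 0], "roll": 0},
  ],
)

```text
t: 11.98
eef_pos: [589.7, 59.8, 46.1]
tcp_rot: [-3.141, -0.005, -0.067]
ft_force: [8.9, -0.6, -4.3]
opening: 0.232
grip_force: 30.0
```

step_arm(
  increments=[
    {"slide": [-0.0006, 0, 0], "roll": 0},
    {"slide": [-0.0012, 0, 0], "roll": 0},
    {"slide": [-0.0018, 0, 0], "roll": 0},
  ],
)

```text
t: 12.35
eef_pos: [587.9, 59.9, 46.1]
tcp_rot: [-3.141, -0.005, -0.067]
ft_force: [9.6, -0.2, -5.1]
opening: 0.228
grip_force: 30.0
```

step_arm(
  increments=[
    {"slide": [-0.0006, 0, 0], "roll": 0},
    {"slide": [-0.0012, 0, 0], "roll": 0},
    {"slide": [-0.0016, 0, 0], "roll": 0},
  ],
)

```text
t: 12.72
eef_pos: [586.3, 60.0, 46.1]
tcp_rot: [-3.141, -0.005, -0.067]
ft_force: [9.7, 0.8, -4.9]
opening: 0.23
grip_force: 30.0
```

step_arm(
  increments=[
    {"slide": [-0.0006, 0, 0], "roll": 0},
    {"slide": [-0.0012, 0, 0], "roll": 0},
    {"slide": [-0.0016, 0, 0], "roll": 0},
  ],
)

```text
t: 13.1
eef_pos: [584.7, 60.1, 46.1]
tcp_rot: [-3.141, -0.005, -0.067]
ft_force: [9.2, 0.4, -5.0]
opening: 0.229
grip_force: 30.0
```

step_arm(
  increments=[
    {"slide": [-0.0006, 0, 0], "roll": 0},
    {"slide": [-0.0012, 0, 0], "roll": 0},
    {"slide": [-0.0016, 0, 0], "roll": 0},
  ],
)

```text
t: 13.48
eef_pos: [583.1, 60.2, 46.1]
tcp_rot: [-3.141, -0.005, -0.067]
ft_force: [10.4, -0.1, -4.3]
opening: 0.228
grip_force: 30.0
```

step_arm(
  increments=[
    {"slide": [-0.0006, 0, 0], "roll": 0},
    {"slide": [-0.0012, 0, 0], "roll": 0},
    {"slide": [-0.0012, 0, 0], "roll": 0},
  ],
)

```text
t: 13.85
eef_pos: [581.8, 60.3, 46.1]
tcp_rot: [-3.141, -0.005, -0.067]
ft_force: [8.6, 0.1, -4.8]
opening: 0.231
grip_force: 30.0
```

```bash
python3 look.py
```

```text
F [[8.6, -0.7, -4.5], [9.0, -0.1, -5.0], [8.5, -0.6, -4.4], [9.5, -0.1, -4.5]] [581.83574145  60.28518311  46.0594159 ] 0.22815613176508204
stud [261.5 130.1] 0.68 [781.9 106.1 159.2]
jaw_flag [472.4 220.6] 0.18 [ 539.8 -530.4   18.3]
red 11 [740.2  62.2  75. ]
flag z [151.1, 163.8, 167.0, 158.5, 162.8, 157.0, 16.9, 160.8, 162.7, 163.3, 154.2, 153.3, 149.7, 164.0, 160.9, 155.3, 166.4, 159.2, 161.3, 153.2, 160.9, 164.9, 163.6, 157.7, 22.5, 164.6, 161.1, 160.4, 162.4, 41.2, 154.5, 23.0]
```

step_arm(
  increments=[
    {"slide": [-0.0006, 0, 0], "roll": 0},
    {"slide": [-0.0012, 0, 0], "roll": 0},
    {"slide": [-0.0016, 0, 0], "roll": 0},
  ],
)

```text
t: 14.52
eef_pos: [580.3, 60.4, 46.1]
tcp_rot: [-3.141, -0.005, -0.067]
ft_force: [8.5, -1.0, -4.6]
opening: 0.232
grip_force: 30.0
```

step_arm(
  increments=[
    {"slide": [-0.0006, 0, 0], "roll": 0},
    {"slide": [-0.0012, 0, 0], "roll": 0},
    {"slide": [-0.0016, 0, 0], "roll": 0},
  ],
)

```text
t: 14.9
eef_pos: [579.7, 60.5, 46.4]
tcp_rot: [-3.141, -0.007, -0.068]
ft_force: [13.1, 0.0, -5.3]
opening: 0.231
grip_force: 30.0
```

```bash
python3 look.py
```

```text
F [[13.0, 0.6, -5.1], [12.0, -0.5, -5.2], [12.8, 0.3, -3.9], [13.3, -1.0, -4.3]] [579.73539502  60.47131867  46.38961648] 0.22778491804048992
stud [276.5 153.8] 0.59 [739.3  72.2  18. ]
jaw_flag [260.8 131.4] 0.59 [777.3 107.6 163.4]
red 13 [737.2  62.   75. ]
flag z [157.5, 162.0, 162.7, 156.9, 170.3, 162.2, 15.5, 166.0, 159.5, 157.7, 165.7, 161.8, 161.2, 160.2, 154.8, 161.5, 160.9, 162.9, 164.3, 157.9, 162.7, 162.7, 163.4, 159.5, 13.3, 164.6, 163.2, 158.4, 157.5, 46.7, 157.9, 25.4]
```

step_arm(
  increments=[
    {"slide": [-0.0002, 0, 0], "roll": 0},
    {"slide": [-0.0004, 0, 0], "roll": 0},
    {"slide": [-0.0004, 0, 0], "roll": 0},
  ],
)

```text
t: 15.58
eef_pos: [579.6, 60.5, 46.5]
tcp_rot: [-3.141, -0.008, -0.068]
ft_force: [14.1, 0.1, -4.7]
opening: 0.231
grip_force: 30.0
```

```bash
python3 look.py|head -1
```

```text
F [[13.5, 0.7, -4.1], [13.7, -0.1, -3.9], [14.6, -0.4, -4.4], [14.1, 0.3, -5.0]] [579.65736338  60.46879624  46.48506762] 0.23349113508388267
```

The pull averages 14 N, so the bolt is home. Next: ease the hook forward, move it sideways clear of the stud, and withdraw.

step_arm(
  increments=[
    {"slide": [0.004, 0, 0], "roll": 0},
    {"slide": [0.009, 0, 0], "roll": 0},
    {"slide": [0.014, 0, 0], "roll": 0},
    {"slide": [0.018, 0, 0], "roll": 0},
    {"slide": [0.018, 0, 0], "roll": 0},
  ],
)

```text
t: 16.5
eef_pos: [594.5, 59.4, 45.5]
tcp_rot: [3.141, 0.0, -0.067]
ft_force: [0.4, -0.3, -0.6]
opening: 0.232
grip_force: 30.0
```

```bash
python3 look.py; python3 -c "
from h import *
rel([580,60,46],-.067)"
```

```text
F [[0.2, -0.7, -1.2], [-0.4, -0.2, -2.8], [0.8, -1.2, -1.8], [-0.6, -0.4, -2.3]] [594.15814814  59.43482617  45.57336543] 0.23231558270433086
stud [277.2 152.8] 0.66 [739.   68.7  37.5]
jaw_flag [262.8 132. ] 0.9 [806.5 115.4  18.8]
red 11 [737.4  62.7  75. ]
flag z [153.1, 164.1, 163.0, 158.1, 160.9, 153.0, 22.7, 157.8, 152.6, 164.5, 164.7, 155.5, 154.8, 167.4, 158.5, 161.2, 170.1, 156.2, 158.5, 155.4, 155.6, 165.6, 161.1, 165.8, 23.9, 158.5, 163.1, 159.3, 154.7, 44.6, 161.1, 24.5]
tcp [594.3  59.4  45.6] [ 3.141  0.    -0.067] slide m [-0.0143  0.0004 -0.0004] roll -0.0001 F [ 0.6 -0.4 -1.7] t 16.8
```

step_arm(
  increments=[
    {"slide": [0, 0.008, 0], "roll": 0},
    {"slide": [0, 0.017, 0], "roll": 0},
    {"slide": [0, 0.026, 0], "roll": 0},
    {"slide": [0, 0.034, 0], "roll": 0},
    {"slide": [0, 0.034, 0], "roll": 0},
  ],
)

```text
t: 17.42
eef_pos: [592.1, 24.7, 45.6]
tcp_rot: [3.141, -0.0, -0.068]
ft_force: [0.9, -0.4, -1.4]
opening: 0.227
grip_force: 30.0
```

step_arm(
  increments=[
    {"slide": [-0.02, 0, 0], "roll": 0},
    {"slide": [-0.045, 0, 0], "roll": 0},
    {"slide": [-0.07, 0, 0], "roll": 0},
    {"slide": [-0.1, 0, 0], "roll": 0},
    {"slide": [-0.125, 0, 0], "roll": 0},
  ],
)

```text
t: 18.05
eef_pos: [466.4, 34.1, 45.7]
tcp_rot: [3.142, -0.0, -0.067]
ft_force: [0.0, 0.0, -1.2]
opening: 0.228
grip_force: 30.0
```

```bash
python3 look.py; python3 -c "
from h import *
rel([567.4,-232.7,90],-.168)"
```

```text
F [[-2.6, 1.6, -2.1], [-0.3, 0.0, -2.6], [0.3, 0.7, -1.8], [-0.6, 0.5, -1.0]] [468.13793539  33.94456452  45.89675418] 0.2298081928487283
stud [277.3 153.4] 0.67 [735.2  67.7  48. ]
jaw_flag [263.8 132.7] 0.6 [787.2 104.8  99.7]
red 11 [737.4  62.7  75. ]
flag z [159.5, 155.3, 157.5, 163.5, 158.8, 163.8, 18.3, 158.1, 163.7, 163.9, 162.5, 162.4, 159.4, 155.7, 166.1, 161.4, 157.7, 161.9, 161.8, 159.7, 159.2, 154.2, 163.9, 160.8, 18.2, 164.4, 156.0, 170.4, 156.5, 43.4, 152.8, 22.4]
tcp [468.5  33.9  45.7] [ 3.142e+00 -1.000e-03 -6.700e-02] slide m [ 0.1166  0.2593 -0.0441] roll 0.1009 F [ 0.4  0.3 -2.4] t 18.35
```

step_arm(
  increments=[
    {"slide": [0, 0.04, -0.02], "roll": 0.01},
    {"slide": [0, 0.09, -0.045], "roll": 0.02},
    {"slide": [0.01, 0.14, -0.045], "roll": 0.03},
    {"slide": [0.04, 0.19, -0.045], "roll": 0.038},
    {"slide": [0.08, 0.23, -0.045], "roll": 0.038},
  ],
)

```text
t: 18.98
eef_pos: [532.7, -203.5, 90.9]
tcp_rot: [3.141, -0.001, -0.107]
ft_force: [0.1, 0.2, -1.8]
opening: 0.227
grip_force: 30.0
```

step_arm(
  increments=[
    {"slide": [0.015, 0.012, 0], "roll": 0},
    {"slide": [0.027, 0.021, 0], "roll": 0},
    {"slide": [0.027, 0.021, 0], "roll": 0},
    {"slide": [0.027, 0.021, 0], "roll": 0},
  ],
)

```text
t: 19.48
eef_pos: [555.9, -223.9, 90.5]
tcp_rot: [-3.141, 0.001, -0.105]
ft_force: [0.1, 0.4, -1.2]
opening: 0.227
grip_force: 30.0
```

```bash
python3 - <<'E'
from h import *
rel([560,-224,9],-.105)
c=imaging.read_camera("wrist")
for v in (5,60,120,180):
    row=c["color"][v].astype(int).min(1);u=np.nonzero(row[280:360]>150)[0]+280
    um=int(np.median(u));print(v,um,len(u),np.round(px2w(c,um,v),1))
hsv=cv2.cvtColor(c["color"],cv2.COLOR_RGB2HSV);m=cv2.inRange(hsv,(100,90,60),(125,255,255))
n,l,s,_=cv2.connectedComponentsWithStats(m)
for i in range(1,n):
    if s[i,4]>2000:
        v,u=np.nonzero(l==i)
        for a,b in((u[np.argmin(v)],v.min()),(u.min(),v[np.argmin(u)]),(u.max(),v[np.argmax(u)])): print("mat",a,b,np.round(px2w(c,a,b,z=5)))
E
```

```text
tcp [ 555.9 -223.9   90.5] [-3.141e+00  1.000e-03 -1.050e-01] slide m [ 0.0041 -0.0003  0.0815] roll 0.0004 F [ 0.1  0.4 -1.2] t 19.475
5 323 19 [ 679.7 -236.2  104.6]
60 322 18 [ 660.3 -233.7  105.5]
120 323 17 [ 637.6 -231.7  104.2]
180 323 17 [ 612.5 -229.1  104. ]
mat 241 122 [ 646. -176.    5.]
mat 240 124 [ 644. -175.    5.]
mat 313 123 [ 640. -225.    5.]
mat 333 123 [ 638. -239.    5.]
mat 332 180 [ 599. -234.    5.]
mat 396 125 [ 632. -282.    5.]
```

step_arm(
  increments=[
    {"slide": [0.004, 0, 0.03], "roll": 0},
    {"slide": [0.004, 0, 0.055], "roll": 0},
    {"slide": [0.004, 0, 0.07], "roll": 0},
    {"slide": [0.004, 0, 0.077], "roll": 0},
    {"slide": [0.004, 0, 0.079], "roll": 0},
  ],
)

```text
t: 20.15
eef_pos: [560.5, -225.1, 11.8]
tcp_rot: [3.141, -0.0, -0.105]
ft_force: [0.4, 0.0, -2.1]
opening: 0.229
grip_force: 30.0
```

step_arm(
  increments=[
    {"slide": [0, 0, 0.001], "roll": 0},
    {"slide": [0, 0, 0.002], "roll": 0},
    {"slide": [0, 0, 0.002], "roll": 0},
  ],
)

```text
t: 20.52
eef_pos: [560.4, -225.2, 9.9]
tcp_rot: [3.141, -0.0, -0.105]
ft_force: [0.5, -0.0, -1.6]
opening: 0.229
grip_force: 30.0
```

step_arm(
  increments=[
    {"slide": [0, 0, 0.0007], "roll": 0},
    {"slide": [0, 0, 0.0014], "roll": 0},
    {"slide": [0, 0, 0.0014], "roll": 0},
  ],
)

```text
t: 20.9
eef_pos: [560.4, -225.2, 9.1]
tcp_rot: [3.141, -0.001, -0.105]
ft_force: [-3.2, 2.0, 8.7]
opening: 0.23
grip_force: 30.0
```

Contact with the mat. I'll open, rise and check.

step_arm(
  increments=[
    {"slide": [0, 0, 0], "roll": 0},
    {"slide": [0, 0, 0], "roll": 0},
    {"slide": [0, 0, 0], "roll": 0},
    {"slide": [0, 0, 0], "roll": 0},
  ],
  fingers=0.55,
)

```text
t: 21.4
eef_pos: [560.4, -225.1, 8.1]
tcp_rot: [3.142, 0.0, -0.105]
ft_force: [0.4, -0.1, -0.7]
opening: 0.541
grip_force: 0.0
```

step_arm(
  increments=[
    {"slide": [0, 0, -0.02], "roll": 0},
    {"slide": [0, 0, -0.05], "roll": 0},
    {"slide": [0, 0, -0.1], "roll": 0},
    {"slide": [-0.04, 0, -0.15], "roll": 0},
    {"slide": [-0.09, 0, -0.18], "roll": 0},
  ],
)

```text
t: 22.02
eef_pos: [470.5, -215.7, 190.0]
tcp_rot: [3.14, -0.002, -0.105]
ft_force: [-0.1, -1.4, 0.8]
opening: 0.548
grip_force: 0.0
```

```bash
python3 look.py; python3 - <<'E'
from h import *
c=imaging.read_camera("wrist");t=imaging.read_camera("top")
a=cv2.resize(c["color"],(480,360));b=cv2.resize(t["color"][60:330,230:410],(300,450))
o=np.zeros((450,780,3),np.uint8);o[:360,:480]=a;o[:,480:]=b;save("end",o)
E
```

```text
F [[1.9, -0.8, 3.9], [1.1, -0.7, 0.4], [0.4, 1.6, -0.1], [0.2, -0.4, 0.0]] [ 470.80428407 -215.86380645  189.12361801] 0.5518038515815974
stud [279.5 153.9] 0.65 [736.4  61.9  33. ]
jaw_flag [260.1 129.6] 0.6 [781.5 109.3 167.8]
red 11 [737.4  62.7  75. ]
flag z [158.9, 167.5, 158.2, 159.4, 159.8, 153.6, 21.2, 157.4, 160.9, 161.0, 163.7, 153.7, 163.5, 164.1, 164.8, 167.7, 163.5, 158.7, 156.4, 164.3, 159.5, 165.5, 159.7, 158.0, 12.9, 162.4, 166.1, 163.8, 156.2, 41.0, 154.3, 21.4]
```

View pics/end.png

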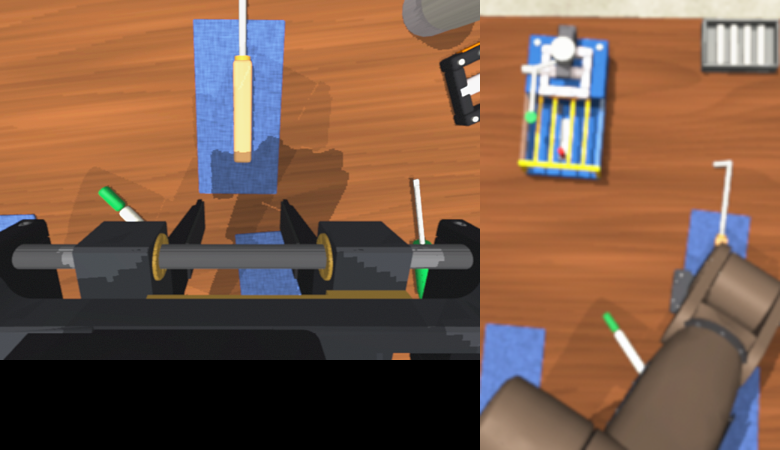

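The hook lies lengthways, mid-mat (wrist panel, handle at (242,110)). The stud is near the window at right panel (562,153), and the other things look undisturbed. Handing in.

```bash
python3 -c "
from cell import env
print(env.job_done())"
```

```text
the job is handed in; nothing more can be done
None
```

The job is handed in: I drew the bolt against its stop with a 14 N pull, and it stayed there after release; the hook is back lengthways on its mat, nothing else looked moved, and about 22 s of the 64 s were used.

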